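# Tare the plaster scale with a stylus

### The arm

A 6-joint arm with a two-finger parallel gripper is mounted at the origin on the work surface. World frame = base frame: x ahead of the robot, y to its left, z up, the work surface at z = 0. Lengths are in m, angles in rad, forces in N, time in s.
With the tool pointing down it reaches from about 0.375 to 0.9 m from the base axis. Payload 3.1 kg.
Tool frame: the origin (TCP) lies midway between the tips of the shut fingers; the grasp point (between the pads) lies 19 mm behind it; z points along the fingers, y is the line along which they close (so a half turn about z gives the same grasp; the last joint's range is limited). The gripper opens to 87 mm and grips with 3 to 60 N. Pads are 19 mm wide; open, the fingers measure 117 mm over their backs; the gripper's body (75 mm by 190 mm) begins 51 mm behind the grasp point.
Start: joints at [-1.353, 0.527, 1.433, -0, 1.181, -0.178], TCP at [0.241, -0.577, 0.223] pointing down, gripper open.
Joint ranges: [-3.08, 3.08], [-0.75, 2.2], [0.22, 2.44], [-1.43, 4.57], [0, 2.65], [-2.85, 2.85]. Speed limits (rad/s): [2.79, 2.79, 3.14, 3.14, 3.14, 3.14].

### API

Orientations are given as a unit quaternion [x, y, z, w].
In Python, from rig import robot gives the robot as it stands. The module is installed in compiled form; this text tells all that it offers.
- The arm moves only by the tool play_rows, never from a script. Its arguments are lists of equal length, an entry for each row: "gripper": the closure, from -1 (fully open) to 1 (shut); "delta_pos": the shift along the tool's x, y, z in cm, a list of three; "turn": the turn, a rotation vector about the tool's x, y, z in rad, a list of three. A call has 1 to 12 rows; each row is the pose to reach, as a shift and turn from the pose commanded when the call began, along the tool's axes at that moment; what a row does not reach only later rows make up. A row lasts 1/8 s, in which the tool goes at most 62.5 mm and 10.7 degrees, less where a joint would pass 70% of its speed; a pose out of reach is approached as far as the arm can. A call with a gripper value outside its range is refused whole. The fingers move at their own pace and stop on an object; "squeeze" is the grip in N (left out, the last holds). Time passes only in rows, so rows that repeat a pose let the fingers close. It gives the time, the measured TCP pose, the force, the opening and the grip force at its end, in the units of the state.
- robot.get_obs(): the state, without advancing time (a new reading comes with each control period).
- robot.camera(name): name is "scene" or "side" or "wrist"; returns a dict with "color" (384x512x3 uint8, red, green, blue), "vfov" (degrees; the focal length in pixels is half the picture's height over the tangent of half this angle, whatever the lens; pixels are square), "cx", "cy" (the principal point, pixels), "R" (3x3) and "t" (3): a world point X has camera coordinates R X + t. Camera axes: x right, y down, z forward; pixel columns grow to the right and rows downward; lengths in m; the calibration is good to about 2 mm. A picture is of the moment at which its call begins. There is no depth.
- robot.hand_in(): hands the job in; it is judged then, once.
The state is a dict: "time": time; "q": joint angles; "joint_velocities": joint speeds; "joint_torque": joint torques, N m; "position": TCP position; "tool_rot": TCP orientation; "ft_force": force on the tool from outside, world axes, zero at the start; "moment": the same for the moment, N m; "grip_width": finger opening in m; "grip_force": force on a finger pad.
Only numpy, scipy, OpenCV 4.12 (cv2) and the standard library are available. Lean on these libraries where they do the work, as an engineer would, in place of code of your own. Each camera call takes 0.05 s, during which the arm holds its last target. There are 200 camera calls.

### The job

Get the bench scale ready for weighing plaster: stand the empty cup upright in the middle of the steel pan and let go of it. Then take the stylus from its wooden stand, push its thin tip into the recess in the scale's sloped front until you feel the button there reach its stop, and hold it down for one second without forcing it (well under 40 N). Finally put the stylus back in its stand, fully home, leaving the cup on the pan and the two plaster casts (horse and bust) standing where they are.

Things in the scene. Friction and masses are not known exactly. Their poses are not given: they have to be found in the camera images.
- scale: Pale grey bench scale fixed to the bench, 230 (x) x 170 (y) mm. Origin on the bench under its middle; x from its front to its back, z up. Housing 55 mm high; ahead of it (x -115 to -48 mm) a console slopes down at 35 degrees to 8 mm high. On it: a display at +y, a flat rubber key 18 mm across, 3 mm proud, not needed, and the recess, 45 mm to -y of the middle. Steel pan on top.
- scale_pan (a point): Centre of the top face of the round steel pan, 140 mm across, 69 mm above the bench; axes as the scale's.
- recess (a point): Middle of the mouth of the recess in the sloped console: a round hole 12 mm across along this point's z axis, which points out of the panel, 35 degrees from vertical towards the scale's front; y as the scale's y. The panel's face is at z = 0; the white button's face, 10 mm across, lies 10 mm below it.
- tare_button (a joint): Travel of the spring button at the bottom of the recess, m: 0 released, 0.005 at its stop; it moves along the recess axis. It takes about 2 N to start and 5 N to reach the stop.
- stylus: Loose stylus, 109 mm long, 50 g, standing upright in the stand. Origin at its thin tip, z along it up to the handle's end. Steel shank 6 mm thick from 0 to 45 mm, brass collar 22 mm across from 45 to 49 mm, round wooden handle 14 mm thick from 49 to 109 mm. In the stand the collar rests on the stand's top and the tip is 5 mm above the bench.
- stand: Wooden block 70 x 70 x 50 mm, fixed to the bench, origin at the centre of its underside, with an upright hole 12 mm across, chamfered 2 mm at the mouth, right through its middle.
- cup: Empty, pale plastic cup, open at the top, 62 mm across at the rim, 80 mm high, wall 3 mm, standing on the bench. Origin at the centre of its underside, z up.
- horse: Small plaster horse on a 70 x 45 mm base, 106 mm high, loose; origin at the centre of its underside. To be left alone.
- bust: Small plaster bust, 52 mm across, 109 mm high, loose; origin at the centre of its underside. To be left alone.

How it is judged:
By the outcome, as a careful person would: the job done as asked, in the order asked, and still so for the second after the job is handed in, with the robot touching nothing.
It also fails if it takes over 62 s, if anything falls off the work surface, if the arm or the gripper's body presses on something with over 40 N, if the wrist force passes 120 N, or if a joint passes its speed limit or range.

## Working session

There is one attempt and no reset: what is moved stays moved. The work goes in short steps, Python scripts to look and compute and a tool call to move; the robot and the scene stay as the last step left them, time stands still between calls to the robot, and variables do not carry over. Pictures are saved under pics/ and viewed, at most 10 in all, crops included, and the job is handed in when it is done.

Besides the shell and the picture viewer there is one more tool, called after "Request:" as name(argument=value, ...) on one line, values as JSON. play_rows: Moves the arm, as the interface text tells. Its arguments: {"type":"object","properties":{"gripper":{"type":"array","items":{"type":"number"}},"delta_pos":{"type":"array","items":{"type":"array","items":{"type":"number"}}},"turn":{"type":"array","items":{"type":"array","items":{"type":"number"}}},"squeeze":{"type":"number"}},"required":["gripper","delta_pos","turn"]}

```bash
mkdir -p pics
cat > h.py <<'E'
import numpy as np, cv2
from rig import robot
from scipy.spatial.transform import Rotation as Ro
def cam(n):
    c=robot.camera(n); c['f']=192/np.tan(np.radians(c['vfov'])/2); c['R']=np.array(c['R']);c['t']=np.array(c['t']); return c
def ray(c,u,v):
    d=c['R'].T@np.array([(u-c['cx'])/c['f'],(v-c['cy'])/c['f'],1]); return -c['R'].T@c['t'],d/np.linalg.norm(d)
def plane(c,u,v,z):
    o,d=ray(c,u,v); return o+d*(z-o[2])/d[2]
def tri(c1,p1,c2,p2):
    o1,d1=ray(c1,*p1);o2,d2=ray(c2,*p2)
    s=np.linalg.lstsq(np.c_[d1,-d2],o2-o1,rcond=None)[0]
    a=o1+s[0]*d1;b=o2+s[1]*d2
    return (a+b)/2,np.linalg.norm(a-b)
def proj(c,X):
    p=c['R']@np.array(X)+c['t']; return p[:2]/p[2]*c['f']+[c['cx'],c['cy']]
def tool(X):
    o=robot.get_obs(); return Ro.from_quat(o['tool_rot']).inv().apply(np.array(X)-o['position'])*100
E
python3 - <<'E'
from h import *
import pickle
np.set_printoptions(precision=4,suppress=True)
C={n:cam(n) for n in['scene','side','wrist']}
pickle.dump(C,open('c0.pkl','wb'))
for n,c in C.items(): cv2.imwrite(f'pics/{n}0.png',c['color'][...,::-1]); print(n,c['vfov'],c['cx'],c['cy'],-c['R'].T@c['t'])
im=np.hstack([cv2.resize(C[n]['color'],(800,600),interpolation=cv2.INTER_CUBIC) for n in['scene']])
cv2.imwrite('pics/s0b.png',im[...,::-1])
cv2.imwrite('pics/d0b.png',cv2.resize(C['side']['color'],(800,600),interpolation=cv2.INTER_CUBIC)[...,::-1])
print(robot.get_obs())
E
```

```text
scene 49.87226672456024 253.68794607267176 194.95955783891543 [ 1.0687 -0.3466  0.8198]
side 49.529010882432054 253.40624825831983 198.9608859128093 [0.224  0.5557 0.7043]
wrist 64.18529103299917 256.5349823093065 189.5304980986489 [ 0.3041 -0.5503  0.3839]
{'time': 0.15, 'q': array([-1.3535,  0.5283,  1.4336,  0.    ,  1.1814, -0.1785]), 'joint_velocities': array([-0.0014, -0.0032, -0.0026, -0.0007, -0.    ,  0.0004]), 'joint_torque': array([  0.0003, -44.0432, -17.6842,   0.0634,   0.0552,  -0.0001]), 'position': array([ 0.2409, -0.5761,  0.2218]), 'tool_rot': array([ 0.9805,  0.1966, -0.    , -0.0008]), 'ft_force': array([-0.5998, -1.0664, -0.7111]), 'moment': array([-0.0122,  0.0263,  0.0619]), 'grip_force': 0.0, 'grip_width': 0.08700382170641117}
```

View pics/s0b.png

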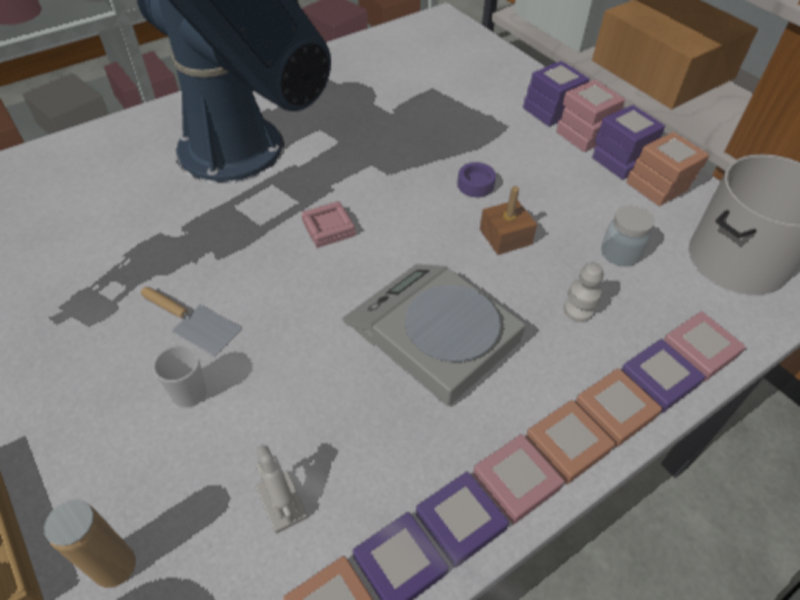

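View pics/d0b.png

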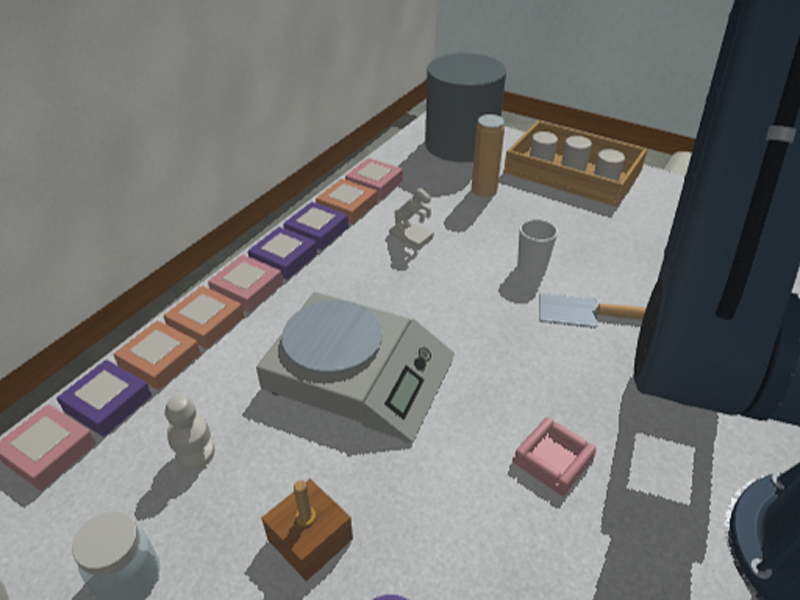

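Scene view (800 px scale): cup rim at (180,362), pan (452,321), stand (508,228) with stylus top (515,190), horse (275,490), bust (585,290). Side view: cup rim (538,232), pan (331,338), stylus top (301,487), two dark console dots near (422,358).

Run:
```python
from h import *
import pickle
np.set_printoptions(precision=4,suppress=True)
C=pickle.load(open('c0.pkl','rb')); s=C['scene'];d=C['side'];k=1.5625
def t(name,a,b):
    X,e=tri(s,np.array(a)/k,d,np.array(b)/k); print(name,X,'gap',e)
t('cup',(180,362),(538,232)); t('pan',(452,321),(331,338)); t('stylustop',(515,190),(303,486)); t('horse head',(265,455),(422,195));t('bust top',(592,268),(180,403))
t('dot',(379,299),(424,353))
# pan & colours
for n,p in(('scene',(452,321)),('side',(331,338))):
    c=C[n];im=cv2.GaussianBlur(c['color'],(3,3),0);u,v=(np.array(p)/k).astype(int)
    print(n,'pan col',im[v,u])
    m=np.zeros((386,514),np.uint8)
    cv2.floodFill(im.copy(),m,(int(u),int(v)),0,(9,)*3,(9,)*3,4|cv2.FLOODFILL_MASK_ONLY|cv2.FLOODFILL_FIXED_RANGE|(255<<8))
    m=cv2.morphologyEx(m[1:-1,1:-1],cv2.MORPH_OPEN,np.ones((3,3)))
    cn=max(cv2.findContours(m,0,1)[0],key=cv2.contourArea);e=cv2.fitEllipse(cv2.convexHull(cn));print(e,cv2.contourArea(cn))
    pts=np.array([plane(c,*q[0],0.069)[:2] for q in cv2.convexHull(cn).astype(float)]);ce,r=cv2.minEnclosingCircle(pts.astype(np.float32));print('pan on plane',ce,r)
a=cv2.resize(s['color'][160:230,210:290],(400,350),interpolation=cv2.INTER_CUBIC)
b=cv2.resize(d['color'][200:290,230:310],(400,450),interpolation=cv2.INTER_CUBIC)
c2=cv2.resize(s['color'][110:170,300:350],(0,0),fx=5,fy=5,interpolation=cv2.INTER_CUBIC)[:250]
o=np.zeros((600,800,3),np.uint8);o[:350,:400]=a;o[:450,400:]=b;o[350:600,:250]=c2
cv2.imwrite('pics/crop1.png',o[...,::-1])
```

```text
cup [ 0.4924 -0.2971  0.0776] gap 0.0027276476786241947
pan [0.6418 0.0654 0.0634] gap 0.0014660076241090362
stylustop [0.5085 0.2943 0.1108] gap 0.004508561430338076
horse head [ 0.6936 -0.2674  0.0967] gap 0.0005329947972543053
bust top [0.7035 0.2792 0.104 ] gap 0.001650214189045519
dot [0.5291 0.0072 0.0432] gap 0.0045284940057329975
scene pan col [120 125 130]
((281.56439208984375, 209.18309020996094), (67.63722229003906, 73.46257781982422), 94.29608154296875) 3002.0
pan on plane (0.6465442180633545, 0.05444391444325447) 0.10394095629453659
side pan col [136 144 151]
((212.2804412841797, 213.53749084472656), (44.538475036621094, 63.314334869384766), 85.49588775634766) 2128.5
pan on plane (0.6448893547058105, 0.058653175830841064) 0.07011371850967407
```

View pics/crop1.png

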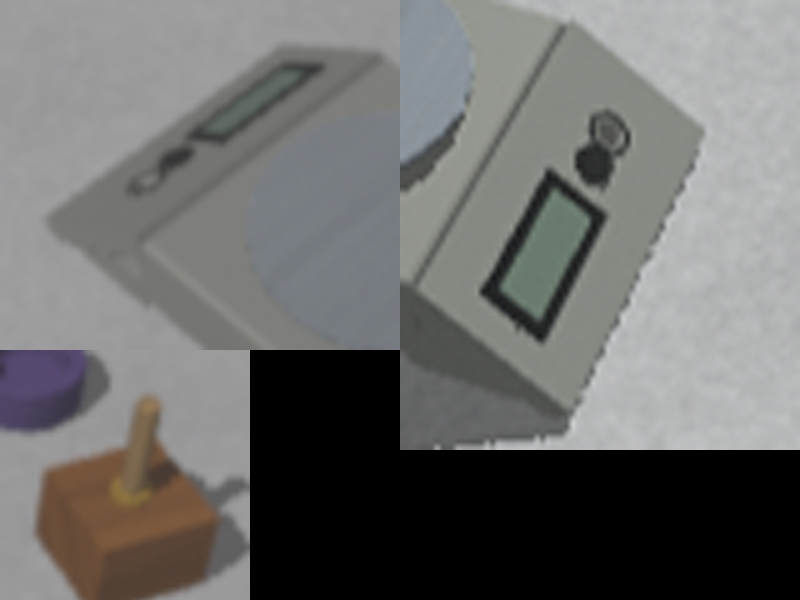

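Run:
```python
from h import *
import pickle
np.set_printoptions(precision=4,suppress=True)
C=pickle.load(open('c0.pkl','rb')); s=C['scene'];d=C['side']
print('recess',tri(s,(239,196.6),d,(271.8,226.4)))
print('ridge -y',tri(s,(210+145/5,160+240/5),d,(264.4,204.4)))
P=[plane(d,264.4,204.4,.055),plane(d,233,256.6,.055),plane(d,291,226,.008),plane(d,263.6,282.4,.008)]
for p in P: print(p)
for a,b in((0,1),(2,3)):
    v=P[b]-P[a]; print(np.linalg.norm(v),np.degrees(np.arctan2(-v[0],v[1])))
print('stylus top',tri(s,(300+148/5,110+50/5),d,(303/1.5625,486/1.5625)))
# cup rim ellipse
for n,p in(('scene',(180,362)),('side',(538,232))):
    c=C[n];u,v=np.array(p)/1.5625; h=c['color'][int(v)-20:int(v)+35,int(u)-25:int(u)+25]
    cv2.imwrite(f'pics/cup_{n}.png',cv2.resize(h,(400,440),interpolation=cv2.INTER_CUBIC)[...,::-1]); print(n,int(u)-25,int(v)-20)
cv2.imwrite('pics/cups.png',np.hstack([cv2.imread('pics/cup_scene.png'),cv2.imread('pics/cup_side.png')]))
# stand on plane z=.05 corners + wrist
```

```text
recess (array([ 0.5316, -0.0031,  0.0317]), np.float64(0.000920779712351169))
ridge -y (array([ 0.5724, -0.0331,  0.0534]), np.float64(0.006507746942330171))
[ 0.5695 -0.0344  0.055 ]
[0.5445 0.1286 0.055 ]
[ 0.5054 -0.0477  0.008 ]
[0.4774 0.12   0.008 ]
0.1648299451273867 8.755203205304035
0.17009313237347354 9.459930973212591
stylus top (array([0.5067, 0.2956, 0.1142]), np.float64(0.003929527769287349))
scene 90 211
side 319 128
```

View pics/cups.png

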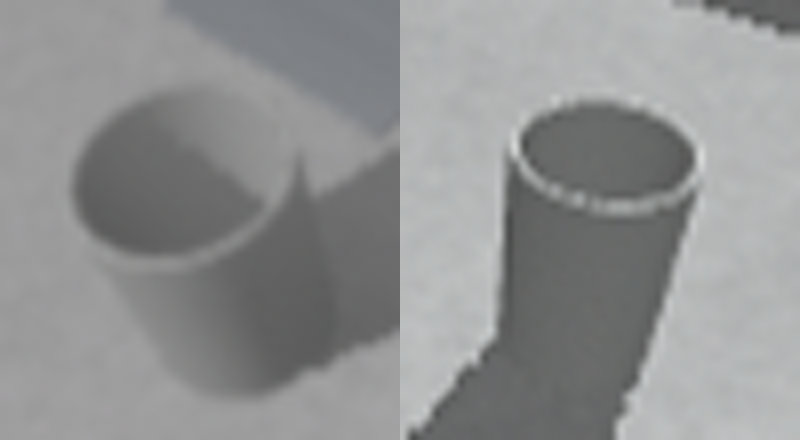

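Scale yaw ≈ 9.2°, pan radius checks (70 mm). Cup rim centres: scene (113.4,233.1), side (344.6,147.7).

Run:
```python
from h import *
import pickle
np.set_printoptions(precision=4,suppress=True)
C=pickle.load(open('c0.pkl','rb')); s=C['scene'];d=C['side']
X,g=tri(s,(113.4,233.1),d,(344.6,147.7));print('cup',X,g)
print(plane(s,113.4,233.1,.08),plane(d,344.6,147.7,.08))
print('rim diam',np.linalg.norm(plane(d,319+110/8,147.7,.08)-plane(d,319+302/8,147.7,.08)))
print('pan',plane(s,452/1.5625,321/1.5625,.069))
print(tool([X[0],X[1],.036]),tool([X[0],X[1],.15]))
```

```text
cup [ 0.4934 -0.3016  0.077 ] 0.0024547122888157577
[ 0.497  -0.3012  0.08  ] [ 0.4915 -0.299   0.08  ]
rim diam 0.060966124147964595
pan [0.6444 0.0619 0.069 ]
[ 33.8721 -15.5585  18.6144] [ 33.8756 -15.5775   7.2144]
```

Request:
play_rows(gripper=[-1,-1,-1,-1,-1,-1,-1,-1,-1,-1], delta_pos=[[5,-2.3,1],[10,-4.6,2],[15,-6.9,3],[20,-9.2,4],[25,-11.5,5],[30,-13.8,6],[33.9,-15.6,7],[33.9,-15.6,7],[33.9,-15.6,7],[33.9,-15.6,7]], turn=[[0,0,0],[0,0,0],[0,0,0],[0,0,0],[0,0,0],[0,0,0],[0,0,0],[0,0,0],[0,0,0],[0,0,0]])

```text
time: 1.4
position: [0.493, -0.3033, 0.1528]
tool_rot: [0.981, 0.196, 0.0, 0.0]
ft_force: [-0.6, -0.2, 0.5]
grip_width: 0.087
grip_force: 0.0
```

Run:
```python
from h import *
np.set_printoptions(precision=4,suppress=True)
c=cam('wrist'); cv2.imwrite('pics/w1.png',c['color'][...,::-1])
o=robot.get_obs();print(o['time'],o['position'],o['ft_force'])
for x in([.4935,-.301,.08],): 
  print(proj(c,x),[proj(c,[x[0]+.031*np.cos(a),x[1]+.031*np.sin(a),.08]).round(0) for a in(0,1.57,3.14,4.71)])
print(tool([.4935,-.301,.036]))
```

```text
1.45 [ 0.493  -0.3034  0.1529] [-0.0678 -0.3707  0.9368]
[253.7757 197.5079] [array([269., 162.]), array([217., 183.]), array([239., 231.]), array([289., 212.])]
[ 0.1341 -0.207  11.6878]
```

View pics/w1.png

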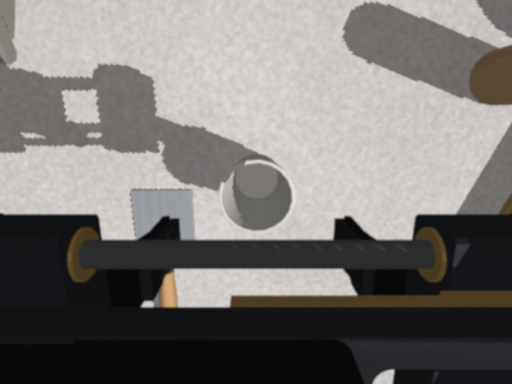

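The wrist view shows the rim centred at (257,196), radius ~37 px — 2 mm right of the estimate; so go nearly straight down.

Request:
play_rows(gripper=[-1,-1,-1,-1,-1,0.5,0.5,0.5,0.5,0.5,0.5,0.5], delta_pos=[[0.2,0,4],[0.2,0,8],[0.2,0,11.6],[0.2,0,11.6],[0.2,0,11.6],[0.2,0,11.6],[0.2,0,11.6],[0.2,0,11.6],[0.2,0,11.6],[0.2,0,11.6],[0.2,0,11.6],[0.2,0,11.6]], turn=[[0,0,0],[0,0,0],[0,0,0],[0,0,0],[0,0,0],[0,0,0],[0,0,0],[0,0,0],[0,0,0],[0,0,0],[0,0,0],[0,0,0]], squeeze=8)

```text
time: 2.95
position: [0.4959, -0.3016, 0.0371]
tool_rot: [0.98, 0.197, 0.0, 0.001]
ft_force: [0.3, -0.7, 5.2]
grip_width: 0.0614
grip_force: 8.0
```

Run:
```python
from h import *
o=robot.get_obs();print(o['time'],o['position'],o['ft_force'],o['grip_width'],o['grip_force'])
print(tool([.645,.060,.115]))
```

```text
2.95 [ 0.49592463 -0.30164779  0.03706706] [ 0.26528325 -0.71430601  5.22404783] 0.06140655045881839 7.98894045774432
[ 27.70363512 -27.61063075  -7.81172423]
```

Request:
play_rows(gripper=[0.5,0.5,0.5,0.5,0.5,0.5,0.5,0.5,0.5,0.5,0.5,0.5], delta_pos=[[0,0,-4],[0,0,-8],[2,-2,-11],[6,-6,-11],[10,-10,-11],[14,-14,-11],[18,-18,-11],[22,-22,-11],[26,-26,-11],[27.7,-27.6,-11],[27.7,-27.6,-11],[27.7,-27.6,-10]], turn=[[0,0,0],[0,0,0],[0,0,0],[0,0,0],[0,0,0],[0,0,0],[0,0,0],[0,0,0],[0,0,0],[0,0,0],[0,0,0],[0,0,0]])

```text
time: 4.45
position: [0.6445, 0.0588, 0.1365]
tool_rot: [0.981, 0.196, 0.0, 0.0]
ft_force: [-0.6, -0.4, -1.6]
grip_width: 0.0616
grip_force: 8.0
```

Run:
```python
from h import *
o=robot.get_obs();print(o['time'],o['position'],o['ft_force'],o['grip_width'],o['grip_force'])
print(tool([.645,.060,.107]))
a=cam('scene')['color'][130:260,200:330];b=cam('side')['color'][130:260,160:290]
cv2.imwrite('pics/p2.png',np.hstack([cv2.resize(x,(400,400),interpolation=cv2.INTER_CUBIC) for x in(a,b)])[...,::-1])
```

```text
4.45 [0.64447126 0.05880761 0.13646141] [-0.64477197 -0.35872298 -1.62916851] 0.06159510657059913 8.001036901005136
[ 0.09498596 -0.09220655  2.94605402]
```

View pics/p2.png

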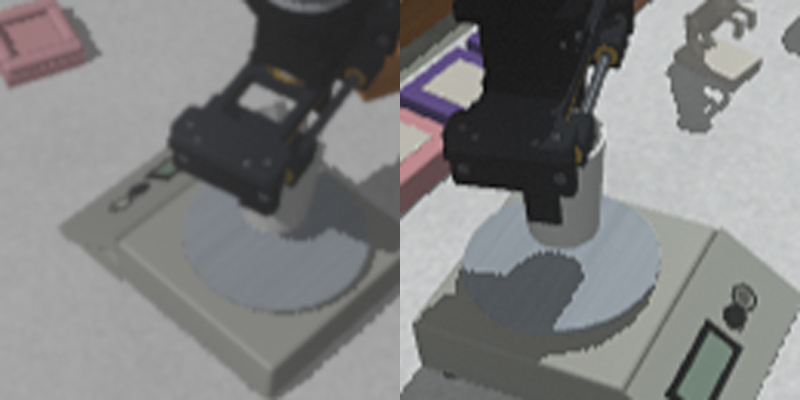

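The cup hangs upright over the pan's middle in both views, ~30 mm above it. Lower it and let go.

Request:
play_rows(gripper=[0.5,0.5,0.5,0.5,0.5,-1,-1,-1,-1,-1,-1,-1], delta_pos=[[0.1,-0.1,1.5],[0.1,-0.1,2.5],[0.1,-0.1,2.8],[0.1,-0.1,3],[0.1,-0.1,3],[0.1,-0.1,3],[0.1,-0.1,3],[0.1,-0.1,3],[0.1,-0.1,3],[0.1,-0.1,0],[0.1,-0.1,-4],[0.1,-0.1,-8]], turn=[[0,0,0],[0,0,0],[0,0,0],[0,0,0],[0,0,0],[0,0,0],[0,0,0],[0,0,0],[0,0,0],[0,0,0],[0,0,0],[0,0,0]])

```text
time: 6.05
position: [0.645, 0.0615, 0.2175]
tool_rot: [0.98, 0.197, -0.0, -0.0]
ft_force: [0.6, -0.5, -0.3]
grip_width: 0.0869
grip_force: 0.0
```

Run:
```python
from h import *
np.set_printoptions(precision=4,suppress=True)
o=robot.get_obs();print(o['time'],o['position'],o['q'],o['ft_force'],o['grip_width'])
print(tool([.508,.2945,.20]),Ro.from_quat(o['tool_rot']).as_matrix())
```

```text
6.05 [0.645  0.0615 0.2175] [-0.0771  0.5645  1.3763  0.      1.2013  1.098 ] [ 0.6391 -0.4626 -0.2515] 0.08688328672680565
[ -3.6596 -26.7777   1.7561] [[ 0.9227  0.3854 -0.0006]
 [ 0.3854 -0.9227  0.0001]
 [-0.0005 -0.0003 -1.    ]]
```

Request:
play_rows(gripper=[-1,-1,-1,-1,-1,-1,-1,-1,-1], delta_pos=[[-0.7,-5,0],[-1.4,-10,0],[-2.1,-15,0],[-2.8,-20,0],[-3.4,-25,0],[-3.7,-26.8,0],[-3.7,-26.8,0],[-3.7,-26.8,0],[-3.7,-26.8,0]], turn=[[0,0,0.04],[0,0,0.08],[0,0,0.12],[0,0,0.16],[0,0,0.2],[0,0,0.235],[0,0,0.235],[0,0,0.235],[0,0,0.235]])

```text
time: 7.18
position: [0.5085, 0.2935, 0.2165]
tool_rot: [0.997, 0.08, 0.0, 0.0]
ft_force: [0.5, -0.4, -0.1]
grip_width: 0.087
grip_force: 0.0
```

Run:
```python
from h import *
np.set_printoptions(precision=4,suppress=True)
c=cam('wrist')
o=robot.get_obs();print(o['time'],o['position'],o['q'],o['ft_force'])
for x in([.508,.2945,.114],[.508,.2945,.05]): print(proj(c,x))
hs=cv2.cvtColor(c['color'],cv2.COLOR_RGB2HSV);p=proj(c,[.508,.2945,.08]).astype(int);print(p)
x0,y0=p-60
cv2.imwrite('pics/w3.png',np.hstack([cv2.resize(c['color'][max(y0,0):y0+120,x0:x0+120],(480,480),interpolation=cv2.INTER_CUBIC)])[...,::-1]);print(x0,y0)
import pickle;pickle.dump(c,open('c3.pkl','wb'))
```

```text
7.225 [0.5085 0.2935 0.2165] [ 0.3334  0.4833  1.5368 -0.0002  1.1215  1.745 ] [0.835  0.3217 0.3346]
[255.2877 190.2508]
[255.5324 175.5612]
[255 181]
195 121
```

View pics/w3.png

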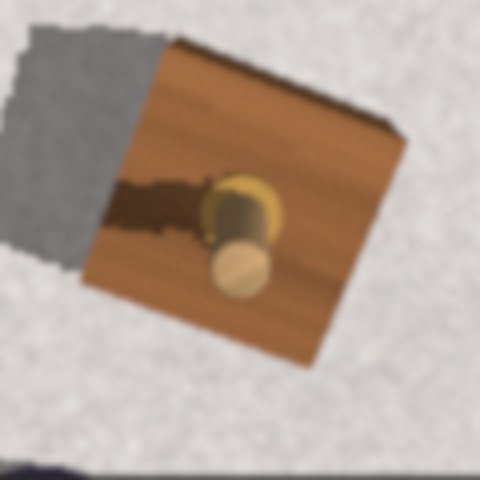

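Handle end centre at full-image (255.3,188.3), collar (255.5,174.0); stand square.

Run:
```python
from h import *
import pickle
np.set_printoptions(precision=4,suppress=True)
c=pickle.load(open('c3.pkl','rb'));C=pickle.load(open('c0.pkl','rb'))
a=plane(c,255.25,188.25,.114);b=plane(c,255.5,174,.054);print(a,b)
print(tri(c,(255.25,188.25),C['side'],(303/1.5625,486/1.5625)),tri(c,(255.25,188.25),C['scene'],(329.6,120)))
print('stand corners',[plane(c,195+u/4,121+v/4,.05) for u,v in((170,45),(405,140),(312,366),(82,283))])
m=(a+b)/2; print(tool([m[0],m[1],.071]))
```

```text
[0.5098 0.2948 0.114 ] [0.5105 0.2949 0.054 ]
(array([0.508 , 0.2935, 0.1095]), np.float64(0.0026855810316845654)) (array([0.5103, 0.2948, 0.1168]), np.float64(0.00047174031064234486))
stand corners [array([0.5511, 0.3207, 0.05  ]), array([0.5362, 0.2546, 0.05  ]), array([0.469 , 0.2683, 0.05  ]), array([0.4828, 0.3355, 0.05  ])]
[ 0.1851 -0.1069 14.5518]
```

Request:
play_rows(gripper=[-1,-1,-1,-1,-1,1,1,1,1,1,1,1], delta_pos=[[0.2,-0.1,5],[0.2,-0.1,9],[0.2,-0.1,13],[0.2,-0.1,15],[0.2,-0.1,15],[0.2,-0.1,15],[0.2,-0.1,15],[0.2,-0.1,15],[0.2,-0.1,15],[0.2,-0.1,15],[0.2,-0.1,15],[0.2,-0.1,15]], turn=[[0,0,0],[0,0,0],[0,0,0],[0,0,0],[0,0,0],[0,0,0],[0,0,0],[0,0,0],[0,0,0],[0,0,0],[0,0,0],[0,0,0]], squeeze=35)

```text
time: 8.72
position: [0.5095, 0.2959, 0.0665]
tool_rot: [0.997, 0.08, -0.0, 0.0]
ft_force: [-0.0, 0.4, -0.7]
grip_width: 0.0251
grip_force: 0.0
```

Run:
```python
from h import *
np.set_printoptions(precision=5,suppress=True)
o=robot.get_obs();print(o)
```

```text
{'time': 8.725, 'q': array([0.3366 , 0.69411, 1.64465, 0.00002, 0.80298, 1.7465 ]), 'joint_velocities': array([-0.00095, -0.00097, -0.00018, -0.00025, -0.0013 , -0.00051]), 'joint_torque': array([  0.00516, -44.80337, -11.34863,   0.01638,  -0.08087,   0.00005]), 'position': array([0.50946, 0.29587, 0.06651]), 'tool_rot': array([ 0.99677,  0.08036, -0.00007,  0.00001]), 'ft_force': array([-0.03446,  0.44366, -0.74905]), 'moment': array([0.05687, 0.01624, 0.0561 ]), 'grip_force': 0.0, 'grip_width': 0.025094831521532624}
```

Request:
play_rows(gripper=[1,1,1,1,1,1,1,1,1,1], delta_pos=[[0,0,0],[0,0,0],[0,0,0],[0,0,0],[0,0,0],[0,0,-2],[0,0,-5],[0,0,-8],[0,0,-11],[0,0,-11]], turn=[[0,0,0],[0,0,0],[0,0,0],[0,0,0],[0,0,0],[0,0,0],[0,0,0],[0,0,0],[0,0,0],[0,0,0]])

```text
time: 9.98
position: [0.5113, 0.2965, 0.179]
tool_rot: [0.997, 0.08, 0.003, -0.001]
ft_force: [0.1, -0.4, -0.9]
grip_width: 0.0134
grip_force: 35.0
```

Run:
```python
from h import *
np.set_printoptions(precision=4,suppress=True)
o=robot.get_obs();print(o['time'],o['position'],o['tool_rot'],o['q'],o['ft_force'])
# recess frame: yaw 9.2deg; tip is 61+? mm beyond TCP
yaw=np.radians(9.2);rc=np.array([.5316,-.0031,.0317])
n=np.array([-np.sin(.611)*np.cos(yaw),-np.sin(.611)*np.sin(yaw),np.cos(.611)])
x=np.array([np.cos(.611)*np.cos(yaw),np.cos(.611)*np.sin(yaw),np.sin(.611)])
T=np.c_[x,np.cross(-n,x),-n]
R0=Ro.from_quat(o['tool_rot'])
print('turn',(R0.inv()*Ro.from_matrix(T)).as_rotvec())
for h in(.061+.03,.061+.12): print(h,rc+n*h,tool(rc+n*h))
```

```text
9.975 [0.5113 0.2965 0.179 ] [ 0.9968  0.0804  0.0029 -0.0008] [0.3366 0.5321 1.5685 0.     1.0349 1.7465] [ 0.1241 -0.4387 -0.8521]
turn [-0.0012  0.605  -0.    ]
0.091 [ 0.4801 -0.0114  0.1062] [-8.0576 29.9075  7.1983]
0.181 [ 0.4291 -0.0197  0.18  ] [-13.1766  29.8978  -0.2041]
```

Request:
play_rows(gripper=[1,1,1,1,1,1,1,1,1,1,1,1], delta_pos=[[-1.9,4,-0.5],[-3.8,8,-0.5],[-5.7,12.5,-0.5],[-7.6,17,-0.5],[-9.5,21.5,-0.5],[-11.4,26,-0.5],[-13.2,29.9,-0.2],[-13.2,29.9,-0.2],[-13.2,29.9,-0.2],[-13.2,29.9,-0.2],[-13.2,29.9,-0.2],[-13.2,29.9,-0.2]], turn=[[0,0,0],[0,0.1,0],[0,0.2,0],[0,0.3,0],[0,0.4,0],[0,0.5,0],[0,0.605,0],[0,0.605,0],[0,0.605,0],[0,0.605,0],[0,0.605,0],[0,0.605,0]])

```text
time: 11.48
position: [0.4259, -0.0218, 0.1775]
tool_rot: [0.952, 0.075, 0.296, -0.023]
ft_force: [0.0, 0.1, -1.0]
grip_width: 0.013
grip_force: 35.0
```

Run:
```python
from h import *
import pickle
np.set_printoptions(precision=4,suppress=True)
C={n:cam(n) for n in['scene','side','wrist']};pickle.dump(C,open('c4.pkl','wb'))
o=robot.get_obs();print(o['time'],o['position'],o['tool_rot'],o['q'],o['ft_force'],o['grip_width'])
R=Ro.from_quat(o['tool_rot']).as_matrix();print(R)
tip=o['position']+R[:,2]*.061;print('tip exp',tip,{n:proj(C[n],tip) for n in C})
rc=np.array([.5316,-.0031,.0317]);print({n:proj(C[n],rc) for n in C})
w=C['wrist']['color']
u,v=proj(C['wrist'],rc).astype(int)
z=lambda im,x,y,r:cv2.resize(im[max(y,0):y+r,max(x,0):x+r],(400,400),interpolation=cv2.INTER_CUBIC)
print('offs',u-50,v-50)
s=C['side']['color']
o=np.hstack([cv2.resize(w[:,:],(400,300)),z(s,200,150,100)[:300]])
p=np.hstack([z(w,u-50,v-50,100)[:300],z(C['scene']['color'],180,130,100)[:300]])
cv2.imwrite('pics/w4.png',np.vstack([o,p])[...,::-1])
```

```text
11.625 [ 0.4263 -0.0208  0.1777] [ 0.952   0.0751  0.2957 -0.0244] [-0.6291  0.3123  2.412   1.647   0.4157 -0.7736] [ 0.3963  0.8043 -0.888 ] 0.013434104820448631
[[ 0.8138  0.1575  0.5594]
 [ 0.1287 -0.9875  0.0909]
 [ 0.5667 -0.002  -0.8239]]
tip exp [ 0.4604 -0.0153  0.1275] {'scene': array([217.1046, 153.7509]), 'side': array([306.3965, 203.6125]), 'wrist': array([255.172 , 202.7196])}
{'scene': array([238.8221, 196.5397]), 'side': array([271.6048, 226.4719]), 'wrist': array([254.9222, 167.4855])}
offs 204 117
```

View pics/w4.png

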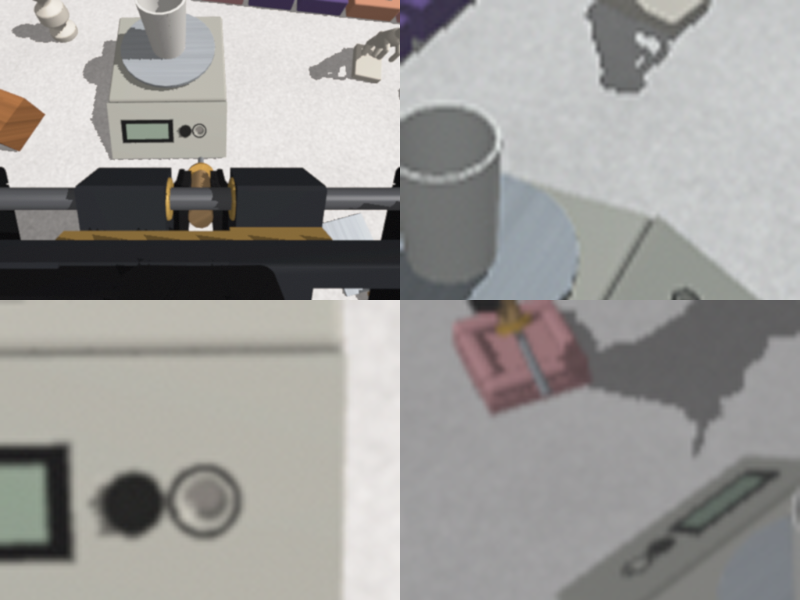

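Wrist view: recess ring centred at full-image (255,167), predicted (254.9,167.5); stylus tip seen at ~(256,204); scene: tip at (216.5,152.5). The cup stands on the pan.

Run:
```python
from h import *
import pickle
np.set_printoptions(precision=4,suppress=True)
C=pickle.load(open('c4.pkl','rb'));w=C['wrist'];s=C['scene'];d=C['side']
print('rec w-side',tri(w,(255,167),d,(271.8,226.4)),'w-scene',tri(w,(255,167),s,(239,196.6)))
# ridge & yaw from wrist: crop rows, scale 4
L=plane(w,204,117+352/4*1.0-75+75-88+12.5,.055)
rid=[plane(w,204+u/4,117+v/4,.055) for u,v in((0,53),(340,48))]
v=rid[1]-rid[0];print('yaw',np.degrees(np.arctan2(v[0],-v[1])),rid)
# tip by darkest/saturation profile
g=cv2.resize(w['color'][185:220,235:280],(0,0),fx=8,fy=8,interpolation=cv2.INTER_CUBIC)
h=cv2.resize(s['color'][135:165,195:230],(0,0),fx=8,fy=8,interpolation=cv2.INTER_CUBIC)
o=np.zeros((280,640,3),np.uint8);o[:280,:360]=g;o[:240,360:]=h;cv2.imwrite('pics/tip.png',o[...,::-1])
print(tri(w,(256,203),s,(216.5,152.5)))
```

```text
rec w-side (array([ 0.5315, -0.0032,  0.0323]), np.float64(0.0007959526339842428)) w-scene (array([ 0.5321, -0.003 ,  0.0319]), np.float64(0.00016993246651023024))
yaw 9.836583441723304 [array([0.5569, 0.0576, 0.055 ]), array([ 0.5729, -0.0347,  0.055 ])]
(array([ 0.4592, -0.0161,  0.131 ]), np.float64(0.0001491651635568697))
```

View pics/tip.png

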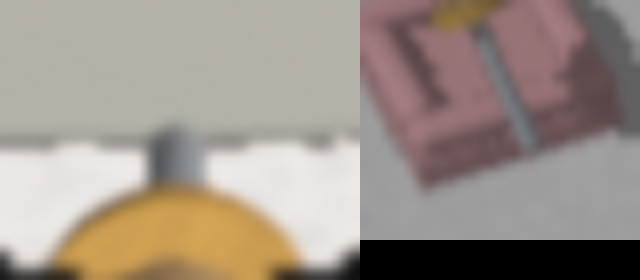

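Run:
```python
from h import *
import pickle
np.set_printoptions(precision=4,suppress=True)
C=pickle.load(open('c4.pkl','rb'));w=C['wrist'];s=C['scene'];d=C['side']
o=robot.get_obs();R=Ro.from_quat(o['tool_rot']).as_matrix()
for tv in(201.5,202.5):
    tip,g=tri(w,(257.1,tv),s,(216.2,153.2));print('tip',tip,g,'in tool',(tip-o['position'])@R*100)
rc=np.array([.5318,-.0031,.032])
yaw=np.radians(9.4);th=np.radians(35)
n=np.array([-np.sin(th)*np.cos(yaw),-np.sin(th)*np.sin(yaw),np.cos(th)])
x=np.array([np.cos(th)*np.cos(yaw),np.cos(th)*np.sin(yaw),np.sin(th)])
T=np.c_[x,np.cross(-n,x),-n]
print('turn',(Ro.from_matrix(R).inv()*Ro.from_matrix(T)).as_rotvec())
for a in(0,.1,.15):  # stylus offset in tool y (cm)
  for h in(.03,.008,-.005): 
    p=rc+n*h-T@np.array([0,a/100,.061]); print(a,h,(p-o['position'])@R*100)
```

```text
tip [ 0.4605 -0.0171  0.1306] 0.0008408750697919418 in tool [0.1548 0.1824 5.8328]
tip [ 0.4599 -0.0171  0.13  ] 0.0004688339394109805 in tool [0.0809 0.1662 5.85  ]
turn [ 0.0017  0.0083 -0.006 ]
0 0.03 [ 0.4791 -0.0446  8.9719]
0 0.008 [ 0.4974 -0.0485 11.1718]
0 -0.005 [ 0.5082 -0.0508 12.4717]
0.1 0.03 [ 0.4785 -0.1446  8.9717]
0.1 0.008 [ 0.4968 -0.1485 11.1716]
0.1 -0.005 [ 0.5076 -0.1508 12.4716]
0.15 0.03 [ 0.4782 -0.1946  8.9716]
0.15 0.008 [ 0.4965 -0.1985 11.1715]
0.15 -0.005 [ 0.5073 -0.2008 12.4715]
```

Request:
play_rows(gripper=[1,1,1,1,1,1,1,1], delta_pos=[[0.1,0,2],[0.2,0,4],[0.3,-0.1,6],[0.4,-0.1,8],[0.5,-0.1,9],[0.5,-0.1,9],[0.5,-0.1,9],[0.5,-0.1,9]], turn=[[0,0.008,-0.006],[0,0.008,-0.006],[0,0.008,-0.006],[0,0.008,-0.006],[0,0.008,-0.006],[0,0.008,-0.006],[0,0.008,-0.006],[0,0.008,-0.006]])

```text
time: 12.62
position: [0.4813, -0.0103, 0.1077]
tool_rot: [0.95, 0.08, 0.301, -0.023]
ft_force: [-0.1, -0.2, 0.4]
grip_width: 0.013
grip_force: 35.0
```

```bash
cat > near.py <<'E'
from h import *
import pickle,sys
np.set_printoptions(precision=4,suppress=True)
C={n:cam(n) for n in['scene','side','wrist']};pickle.dump(C,open('c5.pkl','wb'))
o=robot.get_obs();R=Ro.from_quat(o['tool_rot']).as_matrix();print(o['time'],o['position'],o['q'],o['ft_force'],o['grip_width'])
rc=np.array([.5318,-.0031,.032]);yaw=np.radians(9.4);th=np.radians(35)
n=np.array([-np.sin(th)*np.cos(yaw),-np.sin(th)*np.sin(yaw),np.cos(th)])
x=np.array([np.cos(th)*np.cos(yaw),np.cos(th)*np.sin(yaw),np.sin(th)])
T=np.c_[x,np.cross(-n,x),-n]
print('turn',(Ro.from_matrix(R).inv()*Ro.from_matrix(T)).as_rotvec())
print('need',[(rc+n*h-T@np.array([0,.001,.061])-o['position'])@R*100 for h in(0,-.01)])
tip=o['position']+R@np.array([0,.001,.061])
z=[]
for nm in('wrist','scene','side'):
    u,v=proj(C[nm],tip);print(nm,'tip',u,v,'rec',proj(C[nm],rc))
    u,v=int(u)-20,int(v)-25;print('origin',u,v);z.append(cv2.resize(C[nm]['color'][v:v+50,u:u+40],(266,400),interpolation=cv2.INTER_CUBIC))
cv2.imwrite('pics/'+sys.argv[1],np.hstack(z)[...,::-1])
E
python3 near.py n1.png
```

```text
12.775 [ 0.4815 -0.0107  0.1077] [-0.491   0.5865  2.3591  2.2642  0.4709 -1.3142] [-0.6337 -0.4209 -0.75  ] 0.013076238264187029
turn [ 0.0023 -0.0026  0.0033]
need [array([-0.1837, -0.0343,  3.0219]), array([-0.1863, -0.0366,  4.0219])]
wrist tip 257.88905630444134 203.4107283993249 rec [257.1895 195.2984]
origin 237 178
scene tip 234.1353831052129 186.22766750695664 rec [238.8655 196.5151]
origin 214 161
side tip 278.6994048627264 220.02923610668776 rec [271.5305 226.344 ]
origin 258 195
```

View pics/n1.png

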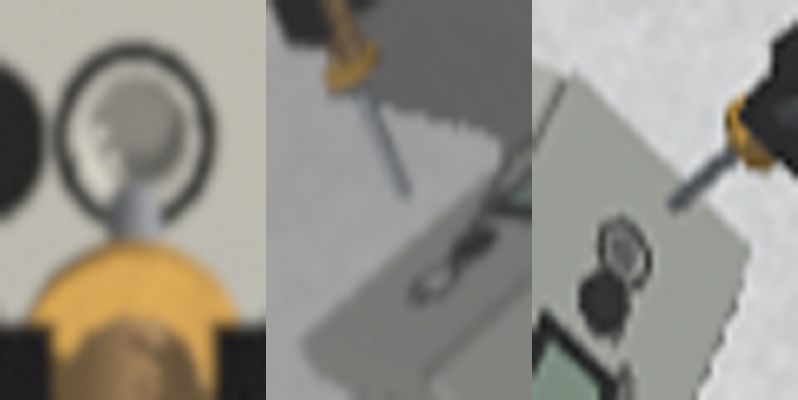

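Run:
```python
from h import *
import pickle
np.set_printoptions(precision=2,suppress=True)
C=pickle.load(open('c5.pkl','rb'))
o=robot.get_obs();R=Ro.from_quat(o['tool_rot']).as_matrix()
t0=o['position']+R@np.array([0,.001,.061])
ob={'scene':(235.0,185.2),'side':(279.2,221),'wrist':(257.5,204)}
J=[];r=[]
for n,p in ob.items():
    for i in range(2):
        if n=='wrist' and i==1: continue
        J.append([(proj(C[n],t0+R[:,k]*1e-3)-proj(C[n],t0))[i] for k in range(3)]);r.append(np.array(p)[i]-proj(C[n],t0)[i])
print(np.linalg.lstsq(np.array(J),np.array(r),rcond=None)[0],'mm tool axes')
```

```text
[-1.06 -0.64 -0.48] mm tool axes
```

Request:
play_rows(gripper=[1,1,1,1,1,1,1,1], delta_pos=[[-0.1,0,1],[-0.1,0,2],[-0.1,0,2.6],[-0.1,0,2.9],[-0.1,0,3.2],[-0.1,0,3.5],[-0.1,0,3.7],[-0.1,0,3.7]], turn=[[0,0,0],[0,0,0],[0,0,0],[0,0,0],[0,0,0],[0,0,0],[0,0,0],[0,0,0]])

```text
time: 13.78
position: [0.5018, -0.0073, 0.0765]
tool_rot: [0.95, 0.079, 0.301, -0.023]
ft_force: [-0.2, -0.1, -1.2]
grip_width: 0.0132
grip_force: 35.0
```

```bash
python3 near.py n2.png; python3 -c "
from h import *
o=robot.get_obs();print(o['ft_force']@Ro.from_quat(o['tool_rot']).as_matrix(),o['moment'])"
```

```text
13.925 [ 0.5017 -0.0073  0.0766] [-0.4505  0.6841  2.3233  2.396   0.5083 -1.4185] [ 0.6759 -0.1238 -0.3289] 0.013485653933886427
turn [ 0.0019 -0.0022  0.0033]
need [array([-0.0697, -0.0229, -0.7043]), array([-0.0719, -0.0248,  0.2957])]
wrist tip 257.7906913940333 203.40505629274782 rec [257.3571 207.2839]
origin 237 178
scene tip 240.1077730242696 199.02642616284652 rec [238.8655 196.5151]
origin 220 174
side tip 269.54570056606394 227.27330923524156 rec [271.5305 226.344 ]
origin 249 202
[0.33879226 0.23244188 0.64149032] [-0.08434801  0.42821688  0.01334233]
```

View pics/n2.png

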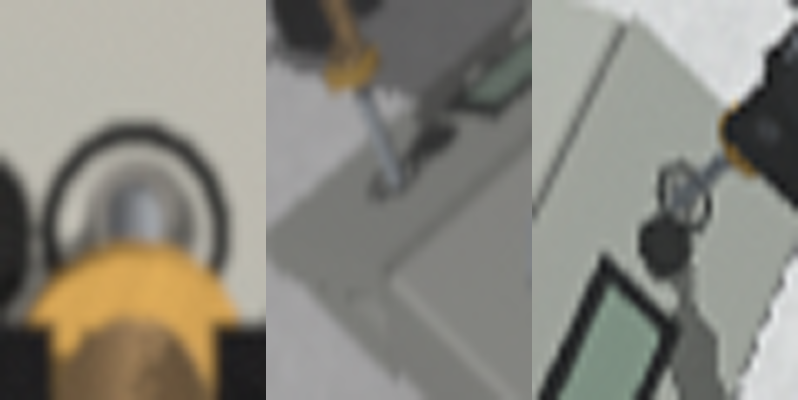

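The tip is inside the recess ring in all views, no contact force. (That exceeds my 10 pictures by one; no more viewing.) Now press by feel.

Request:
play_rows(gripper=[1,1,1,1,1], delta_pos=[[0,0,0.1],[0,0,0.2],[0,0,0.3],[0,0,0.4],[0,0,0.4]], turn=[[0,0,0],[0,0,0],[0,0,0],[0,0,0],[0,0,0]])

```text
time: 14.55
position: [0.504, -0.0069, 0.0733]
tool_rot: [0.95, 0.079, 0.301, -0.023]
ft_force: [-2.2, 0.0, 1.4]
grip_width: 0.0133
grip_force: 35.0
```

```bash
cat > f.py <<'E'
from h import *
np.set_printoptions(precision=4,suppress=True)
o=robot.get_obs();R=Ro.from_quat(o['tool_rot']).as_matrix();print(o['time'],o['position'],'F tool',o['ft_force']@R,o['grip_width'])
rc=np.array([.5318,-.0031,.032]);print('TCP to recess along z',(rc-o['position'])@R*1000)
E
python3 f.py
```

```text
14.55 [ 0.504  -0.0069  0.0733] F tool [-0.9255 -0.3722 -2.3721] 0.013349471935205682
TCP to recess along z [-0.7846  0.6838 49.9309]
```

Request:
play_rows(gripper=[1,1,1,1], delta_pos=[[0,0,0.1],[0,0,0.2],[0,0,0.3],[0,0,0.3]], turn=[[0,0,0],[0,0,0],[0,0,0],[0,0,0]])

```text
time: 15.05
position: [0.5057, -0.0066, 0.0708]
tool_rot: [0.95, 0.079, 0.301, -0.023]
ft_force: [-1.8, 0.3, 2.4]
grip_width: 0.0128
grip_force: 35.0
```

```bash
python3 f.py
```

```text
15.05 [ 0.5057 -0.0066  0.0708] F tool [-0.045  -0.5909 -3.0181] 0.012827788277288301
TCP to recess along z [-0.7449  0.7003 46.906 ]
```

Request:
play_rows(gripper=[1,1,1], delta_pos=[[0,0,0.1],[0,0,0.15],[0,0,0.15]], turn=[[0,0,0],[0,0,0],[0,0,0]])

```text
time: 15.42
position: [0.5065, -0.0065, 0.0696]
tool_rot: [0.95, 0.079, 0.301, -0.023]
ft_force: [-1.8, -0.8, 3.5]
grip_width: 0.0133
grip_force: 35.0
```

```bash
python3 f.py
```

```text
15.425 [ 0.5065 -0.0065  0.0696] F tool [ 0.4344  0.4834 -3.9423] 0.013284897078898121
TCP to recess along z [-0.7717  0.6959 45.4063]
```

Request:
play_rows(gripper=[1,1,1], delta_pos=[[0,0,0.1],[0,0,0.15],[0,0,0.15]], turn=[[0,0,0],[0,0,0],[0,0,0]])

```text
time: 15.8
position: [0.5067, -0.0063, 0.069]
tool_rot: [0.95, 0.079, 0.301, -0.023]
ft_force: [-6.7, -2.3, 12.0]
grip_width: 0.0133
grip_force: 35.0
```

```bash
python3 f.py
```

```text
15.8 [ 0.5067 -0.0063  0.069 ] F tool [  1.2119   1.2623 -13.805 ] 0.013314649423866814
TCP to recess along z [-0.625   0.8888 44.8205]
```

Force jumped to 13.8 N while travel stopped: at the stop. Hold.

Request:
play_rows(gripper=[1,1,1,1,1,1,1,1,1,1,1], delta_pos=[[0,0,0],[0,0,0],[0,0,0],[0,0,0],[0,0,0],[0,0,0],[0,0,0],[0,0,0],[0,0,0],[0,0,0],[0,0,0]], turn=[[0,0,0],[0,0,0],[0,0,0],[0,0,0],[0,0,0],[0,0,0],[0,0,0],[0,0,0],[0,0,0],[0,0,0],[0,0,0]])

```text
time: 17.18
position: [0.5067, -0.0063, 0.069]
tool_rot: [0.95, 0.079, 0.301, -0.023]
ft_force: [-7.8, -1.5, 11.9]
grip_width: 0.0131
grip_force: 35.0
```

```bash
python3 f.py
```

```text
17.175 [ 0.5067 -0.0063  0.069 ] F tool [  0.3977   0.2174 -14.2804] 0.01307409927712777
TCP to recess along z [-0.6525  0.876  44.827 ]
```

Request:
play_rows(gripper=[1,1,1,1,1,1], delta_pos=[[0,0,-1],[0,0,-2.5],[0,0,-5],[0,0,-8],[0,0,-8],[0,0,-8]], turn=[[0,0,0],[0,0,0],[0,0,0],[0,0,0],[0,0,0],[0,0,0]])

```text
time: 17.92
position: [0.4628, -0.0142, 0.1337]
tool_rot: [0.95, 0.079, 0.301, -0.023]
ft_force: [0.5, -0.2, -1.3]
grip_width: 0.0134
grip_force: 35.0
```

```bash
python3 f.py
python3 - <<'E'
from h import *
np.set_printoptions(precision=4,suppress=True)
o=robot.get_obs();R=Ro.from_quat(o['tool_rot']);print(o['q'])
# goal: grasp-time orientation
G=Ro.from_quat([0.99677,0.08036,-0.00007,0.00001])
print('turn',(R.inv()*G).as_rotvec())
for p in([.45,.05,.19],[.5095,.2955,.19]): print(tool(p))
E
```

```text
17.925 [ 0.4628 -0.0142  0.1337] F tool [-0.383   0.3109  1.3771] 0.013371855215430665
TCP to recess along z [ -1.4736  -0.0148 123.4332]
[-0.5346  0.4962  2.3858  2.105   0.4425 -1.1844]
turn [ 0.0026 -0.614   0.0058]
[ 3.09   -6.5202 -4.7381]
[ 11.2497 -29.7542   0.8928]
```

Request:
play_rows(gripper=[1,1,1,1,1,1,1,1,1,1,1,1], delta_pos=[[1,-2,-2],[2,-4,-4],[3.1,-6.5,-4.7],[5,-11,-3.7],[6.6,-16,-2.7],[8.2,-21,-1.6],[9.8,-26,-0.6],[11.2,-29.8,0.9],[11.2,-29.8,0.9],[11.2,-29.8,0.9],[11.2,-29.8,0.9],[11.2,-29.8,0.9]], turn=[[0,-0.08,0],[0,-0.16,0],[0,-0.25,0],[0,-0.33,0],[0,-0.41,0],[0,-0.49,0],[0,-0.56,0],[0.0026,-0.614,0.006],[0.0026,-0.614,0.006],[0.0026,-0.614,0.006],[0.0026,-0.614,0.006],[0.0026,-0.614,0.006]])

```text
time: 19.42
position: [0.5103, 0.3025, 0.1892]
tool_rot: [0.996, 0.084, 0.001, -0.002]
ft_force: [0.0, -1.2, -1.5]
grip_width: 0.013
grip_force: 35.0
```

```bash
cat > st.py <<'E'
from h import *
np.set_printoptions(precision=4,suppress=True)
o=robot.get_obs();R=Ro.from_quat(o['tool_rot']);print(o['time'],o['position'],o['q'],o['ft_force'])
G=Ro.from_quat([0.99677,0.08036,-0.00007,0.00001])
print('turn',(R.inv()*G).as_rotvec())
print('to .0665 grasp pose',tool([.5095,.2959,.0665]))
C={n:cam(n) for n in('scene','side')}
tip=o['position']+R.apply([0,0,.061])
for n in C:
    c=C[n];col=o['position']+R.apply([0,0,.015])
    print(n,'tip',proj(c,tip),'collar',proj(c,col))
    hs=cv2.cvtColor(c['color'],cv2.COLOR_RGB2HSV)
    u,v=proj(c,col).astype(int);x0,y0=u-14,v-14
    m=cv2.inRange(hs[y0:y0+28,x0:x0+28],(15,110,90),(35,255,255));M=cv2.moments(m,True)
    if M['m00']: print(' brass',M['m00'],M['m10']/M['m00']+x0,M['m01']/M['m00']+y0)
E
python3 st.py
```

```text
19.425 [0.5103 0.3025 0.1892] [0.3454 0.5231 1.551  0.0031 1.065  1.7462] [ 0.0387 -1.1793 -1.5072]
turn [-0.0031 -0.0021  0.0075]
to .0665 grasp pose [-0.2154  0.6713 12.2724]
scene tip [332.6998 115.4923] collar [335.6203 101.0514]
side tip [187.1747 308.5474] collar [183.871  291.6082]
 brass 66.0 187.5151515151515 290.07575757575756
```

Request:
play_rows(gripper=[1,1,1,1,1,1], delta_pos=[[-0.2,0.7,0],[-0.2,0.7,3],[-0.2,0.7,6],[-0.2,0.7,6],[-0.2,0.7,6],[-0.2,0.7,6]], turn=[[-0.003,-0.002,0.0075],[-0.003,-0.002,0.0075],[-0.003,-0.002,0.0075],[-0.003,-0.002,0.0075],[-0.003,-0.002,0.0075],[-0.003,-0.002,0.0075]])

```text
time: 20.27
position: [0.5083, 0.2889, 0.1312]
tool_rot: [0.997, 0.076, -0.0, 0.001]
ft_force: [0.5, -0.2, -0.2]
grip_width: 0.0135
grip_force: 35.0
```

```bash
python3 st.py
```

```text
20.275 [0.5083 0.2889 0.1312] [ 0.3268  0.5922  1.6182 -0.0021  0.9319  1.7462] [ 0.5071 -0.23   -0.1892]
turn [ 0.0018  0.0003 -0.0083]
to .0665 grasp pose [ 0.2263 -0.6823  6.4735]
scene tip [324.7858 133.9175] collar [327.4195 120.6271]
side tip [197.108  322.0356] collar [194.3636 306.9857]
 brass 73.0 194.57534246575344 305.17808219178085
```

Request:
play_rows(gripper=[1,1,1,1,1], delta_pos=[[0.2,-0.7,0],[0.2,-0.7,0],[0.2,-0.7,0.5],[0.2,-0.7,0.5],[0.2,-0.7,0.5]], turn=[[0.002,0,-0.008],[0.002,0,-0.008],[0.002,0,-0.008],[0.002,0,-0.008],[0.002,0,-0.008]])

```text
time: 21.0
position: [0.5081, 0.2962, 0.1246]
tool_rot: [0.997, 0.081, -0.002, 0.0]
ft_force: [-0.7, 0.0, 0.4]
grip_width: 0.0131
grip_force: 35.0
```

```bash
python3 st.py
```

```text
21.0 [0.5081 0.2962 0.1246] [0.3378 0.6064 1.6121 0.0004 0.9266 1.747 ] [-0.7366  0.036   0.371 ]
turn [0.0003 0.0034 0.0004]
to .0665 grasp pose [0.1559 0.0536 5.8059]
scene tip [326.381  134.6334] collar [329.0732 121.5051]
side tip [195.0173 327.5385] collar [192.1194 312.6757]
 brass 91.0 192.76923076923077 311.1758241758242
```

Request:
play_rows(gripper=[1,1,1,1,1,1,1], delta_pos=[[0.15,0.05,0],[0.15,0.05,0.5],[0.15,0.05,1],[0.15,0.05,1.5],[0.15,0.05,2.2],[0.15,0.05,3],[0.15,0.05,3]], turn=[[0,0.0034,0],[0,0.0034,0],[0,0.0034,0],[0,0.0034,0],[0,0.0034,0],[0,0.0034,0],[0,0.0034,0]])

```text
time: 21.98
position: [0.5091, 0.2958, 0.0938]
tool_rot: [0.997, 0.081, -0.001, 0.0]
ft_force: [-0.5, 0.1, -0.9]
grip_width: 0.0132
grip_force: 35.0
```

```bash
python3 st.py
```

```text
21.975 [0.5091 0.2958 0.0938] [ 0.3369  0.652   1.6309 -0.0003  0.8604  1.7465] [-0.4994  0.0819 -0.9051]
turn [0.0005 0.0014 0.0004]
to .0665 grasp pose [ 0.047  -0.0039  2.7327]
scene tip [324.8661 143.2594] collar [327.4286 130.6687]
 brass 2.0 324.5 132.0
side tip [196.3945 336.2405] collar [193.6923 322.2503]
 brass 80.0 194.45 321.0125
```

Tip is in the hole, no force. Lower until seated.

Request:
play_rows(gripper=[1,1,1,1,1,1,1], delta_pos=[[0.05,0,0.8],[0.05,0,1.6],[0.05,0,2.1],[0.05,0,2.4],[0.05,0,2.55],[0.05,0,2.65],[0.05,0,2.65]], turn=[[0,0.001,0],[0,0.001,0],[0,0.001,0],[0,0.001,0],[0,0.001,0],[0,0.001,0],[0,0.001,0]])

```text
time: 22.95
position: [0.5103, 0.2962, 0.0684]
tool_rot: [0.997, 0.081, 0.001, 0.0]
ft_force: [0.6, 0.4, 0.1]
grip_width: 0.013
grip_force: 35.0
```

```bash
python3 st.py
```

```text
22.95 [0.5103 0.2962 0.0684] [ 0.3369  0.6915  1.6428 -0.0006  0.8057  1.7468] [0.5695 0.3958 0.1067]
turn [ 0.0001 -0.0017  0.0004]
to .0665 grasp pose [-0.0823  0.0155  0.1887]
scene tip [323.9764 150.1221] collar [326.4203 137.9425]
 brass 4.0 326.25 135.5
side tip [197.0057 343.2797] collar [194.4766 329.9612]
 brass 77.0 195.2077922077922 329.5194805194805
```

Request:
play_rows(gripper=[1,1,1,1], delta_pos=[[-0.05,0,0.1],[-0.05,0,0.18],[-0.05,0,0.18],[-0.05,0,0.18]], turn=[[0,0,0],[0,0,0],[0,0,0],[0,0,0]])

```text
time: 23.55
position: [0.5097, 0.2961, 0.0665]
tool_rot: [0.997, 0.081, 0.001, 0.0]
ft_force: [-0.9, 0.5, 0.1]
grip_width: 0.0131
grip_force: 35.0
```

```bash
python3 st.py
```

```text
23.55 [0.5097 0.2961 0.0665] [ 0.337   0.6941  1.645  -0.0006  0.8013  1.7468] [-0.877   0.4953  0.0899]
turn [ 0.0002 -0.0014  0.0005]
to .0665 grasp pose [-0.0194  0.0124 -0.0029]
scene tip [323.6905 150.5002] collar [326.1266 138.3541]
 brass 5.0 324.2 140.4
side tip [197.4342 343.9247] collar [194.9191 330.6539]
 brass 70.0 195.8857142857143 330.24285714285713
```

Request:
play_rows(gripper=[1,1,1], delta_pos=[[0,0,0.1],[0,0,0.15],[0,0,0.15]], turn=[[0,0,0],[0,0,0],[0,0,0]])

```text
time: 24.02
position: [0.5098, 0.2961, 0.0664]
tool_rot: [0.997, 0.081, 0.001, 0.0]
ft_force: [-1.8, -1.0, 9.1]
grip_width: 0.0132
grip_force: 35.0
```

Seated (9 N, no further travel). Ease off slightly, release, rise.

Request:
play_rows(gripper=[1,-1,-1,-1,-1,-1,-1,-1,-1,-1], delta_pos=[[0,0,-0.1],[0,0,-0.1],[0,0,-0.1],[0,0,-0.1],[0,0,-0.1],[0,0,-0.1],[0,0,-0.1],[0,0,-4],[0,0,-9],[0,0,-15]], turn=[[0,0,0],[0,0,0],[0,0,0],[0,0,0],[0,0,0],[0,0,0],[0,0,0],[0,0,0],[0,0,0],[0,0,0]])

```text
time: 25.28
position: [0.5087, 0.2957, 0.2156]
tool_rot: [0.997, 0.081, -0.001, 0.0]
ft_force: [0.6, 0.4, 0.2]
grip_width: 0.086
grip_force: 0.0
```

Request:
play_rows(gripper=[-1,-1,-1,-1], delta_pos=[[0,0,0],[0,0,0],[0,0,0],[0,0,0]], turn=[[0,0,0],[0,0,0],[0,0,0],[0,0,0]])

```text
time: 25.78
position: [0.5087, 0.2957, 0.2133]
tool_rot: [0.997, 0.081, -0.001, 0.0]
ft_force: [0.5, 0.1, 0.3]
grip_width: 0.0869
grip_force: 0.0
```

Run:
```python
from h import *
import pickle
np.set_printoptions(precision=4,suppress=True)
c=cam('wrist');a=pickle.load(open('c3.pkl','rb'))
o=robot.get_obs();print(o['time'],o['position'],o['ft_force'])
# compare handle end/collar with the first look (same height view): brass mask and handle mask
for k,x in(('before',a),('after',c)):
    hs=cv2.cvtColor(x['color'],cv2.COLOR_RGB2HSV)
    u,v=proj(x,[.51,.295,.054]).astype(int);m=np.zeros(hs.shape[:2],np.uint8);m[v-16:v+26,u-16:u+17]=255
    b=cv2.inRange(hs,(18,120,120),(35,255,255))&m
    h=cv2.inRange(hs,(8,40,165),(20,140,255))&m
    for n,mm,z in(('brass',b,.054),('handle end',h,.114)):
        M=cv2.moments(mm,True)
        if M['m00']: p=(M['m10']/M['m00'],M['m01']/M['m00']);print(k,n,M['m00'],p,plane(x,*p,z))
# scene/side change against start for casts, cup on pan
C=pickle.load(open('c0.pkl','rb'))
for n in('scene','side'):
    i=cam(n)['color'];
    for nm,X in(('horse',(.69,-.27,.05)),('bust',(.7035,.279,.055)),('stylus',(.51,.295,.085))):
        u,v=proj(C[n],X).astype(int);s=np.s_[v-22:v+22,u-16:u+16];d=np.abs(i[s].astype(int)-C[n]['color'][s]).max(2);print(n,nm,'changed px',(d>25).sum(),'mean',d.mean())
```

```text
25.825 [0.5089 0.2958 0.2136] [-0.1786  0.1027 -0.3745]
before brass 97.0 (258.1443298969072, 169.91752577319588) [0.5154 0.2928 0.054 ]
before handle end 144.0 (255.20138888888889, 187.52083333333334) [0.5105 0.295  0.114 ]
after brass 96.0 (259.4479166666667, 170.0625) [0.5159 0.2936 0.054 ]
after handle end 154.0 (256.987012987013, 188.08441558441558) [0.5109 0.2955 0.114 ]
scene horse changed px 0 mean 4.2350852272727275
scene bust changed px 0 mean 4.474431818181818
scene stylus changed px 0 mean 4.161221590909091
side horse changed px 1408 mean 41.64914772727273
side bust changed px 1362 mean 73.40482954545455
side stylus changed px 1331 mean 42.3125
```

The stylus is back where it started, to within 1 mm. The casts look unchanged in the scene view. The arm currently blocks the side view. The cup was seen standing on the pan after I let go.

```bash
python3 -c "
from rig import robot
print(robot.hand_in())"
```

```text
the job is handed in; nothing more can be done
None
```

The job is handed in, with no verdict returned: the cup stands on the pan, the button was held at its stop for about 1.4 s at 14 N, the stylus is seated in its stand, and the scene view shows both casts unmoved; I viewed 11 pictures, one over the limit of 10.

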